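Set and lock the pad screw on a dish-mending jig

TASK

Turn the brass thumbscrew on the mending jig clockwise until you feel the pad bottom firmly on the mended dish, without straining it, then back the thumbscrew off a quarter of a turn and let go of it. Last, push the orange-tipped lock lever on the jig fully over, away from the robot. Leave the screw set as it is and the bottles, tools and other things on the bench where they stand.

Things in the scene. Friction and masses are not known exactly. Their poses are not given: they have to be found in the camera images.
- jig: the mending jig, fixed: a 200 x 340 x 14 mm aluminium plate carrying an upside-down celadon dish (180 mm across) and over it, along the jig's y, a green beam 46 mm wide, 340 mm long, its top 95 mm above the bench. Origin: centre of the plate's underside, on the thumbscrew's axis; x points away from the robot (turned by up to 0.35 rad), z up.
- knob: the brass thumbscrew, upright over the middle of the beam: a disc (radius 16 mm) with a bar on it 44 mm long (its x), 13 mm thick (its y), from 113 to 147 mm above the bench. Origin: centre of its underside, 107 mm above the bench. Clockwise from above screws the pad down. It does not rise or fall, and stays where left.
- knob_grip (a point): middle of the thumbscrew's bar, on the screw's axis, 132 mm above the bench; x along the bar, turning with it. It starts 0.8 to 2.2 rad short of the bottom. The bar's angle at the bottom differs from run to run and is not marked. Turning takes about 0.05 N m until the pad bottoms; there the hub stops dead and the torque rises by 1.2 N m per rad of further turning.
- hub: dark steel hub under the thumbscrew, radius 25 mm, 7 mm thick; origin at its underside, 99 mm above the bench. It is the screw itself: the bar drives it through a torsion spring of 1.2 N m per rad, so its x lies along the bar's x when unloaded and lags by torque / 1.2. Let go, the bar springs back in line; the hub stays put. A lag over 0.5 rad (0.6 N m) strains the dish.
- pad_face (a point): centre of the underside of the black rubber pad (26 mm across) under the beam, on the screw's axis. It moves 2 mm up or down for each full turn of the hub.
- dish_foot (a point): centre of the dish's flat foot, 60 mm above the bench, where the pad bottoms; z up. A quarter turn off the bottom leaves the pad 0.5 mm above it.
- lock (a joint): lock lever, on a block on the beam's end 140 mm to the jig's -y side: 0 rad leaning towards the robot (the jig's -x), 1.0 rad when fully over to +x, its stop; it starts between 0 and 0.15. It swings about a level axis along the jig's y, 117 mm above the bench and stays where it is left; it takes about 1 N at the tip.
- lock_tip (a point): centre of the orange ball, 26 mm across, at the end of the lock lever, 60 mm from its pivot; 170 mm above the bench at either end of its swing and 177 mm in the middle.
- glue_bottle: white bottle, 60 mm across, 140 mm tall, loose; origin at the centre of its foot. Bystander.
- pigment_jar: amber jar with white lid, 52 mm across, 60 mm tall, loose; origin at the centre of its foot. Bystander.
- cup: white cup, 72 mm across, 75 mm tall, loose; origin at the centre of its foot. Bystander.
- spatula: spatula, 180 mm long, lying along its x; origin on its underside near its middle. Bystander.
- tube: paint tube with red band and black cap, 122 mm long along its x, 28 mm thick; origin on its underside at the crimped end. Bystander.
- sherd_tray: white open tray, 160 x 220 x 30 mm; origin at the centre of its underside. Bystander.
- sherd: terracotta sherd, 45 x 35 x 8 mm, loose; origin at the centre of its underside. Bystander.

How it is judged:
On the way, in this order (a step that is already met when the one before it is completed fails the run):
1. the pad is bottomed on the dish (within 0.06 mm) with a torque of at least 0.1 N m on the thumbscrew (0.083 rad ahead of the hub) (z of pad_face in the frame of dish_foot below 6e-05 m and angle between the x axis of knob_grip and the x axis of hub, either way round above 0.083 rad), for 0.1 s.
2. the thumbscrew is backed off a quarter turn, within 30 degrees (pad 0.33 to 0.67 mm above the foot), and let go (z of pad_face in the frame of dish_foot between 0.00033 and 0.00067 m and contact force between the fingers and knob below 0.3 N), for 0.2 s.
3. the lock lever is pushed over to at least 0.85 rad with the screw still so set (value of joint lock above 0.85 rad and z of pad_face in the frame of dish_foot between 0.00033 and 0.00067 m), for 0.2 s.
At the end, for the whole second after the job is handed in: The screw stands a quarter turn (60 to 120 degrees) off its bottom, so that the pad is 0.33 to 0.67 mm above the dish's foot; it is still; the lock lever is at 0.85 rad or more; every bystander lies within 20 mm of where it was, the bottle, jar and cup upright (all of step 3 and angular speed of hub below 0.05 rad/s and distance of each of glue_bottle, pigment_jar, cup, spatula, tube, sherd_tray, sherd from where it was at the start of the episode below 0.02 m and angle between each of glue_bottle, pigment_jar, cup's own z axis and vertical below 0.2 rad); the robot touches nothing.
It fails at once if the thumbscrew is strained: more than 0.6 N m on it (over 0.5 rad between bar and hub) (angle between the x axis of knob_grip and the x axis of hub, either way round above 0.5 rad).
It fails at once if a bystander is pushed more than 30 mm away (distance of any of glue_bottle, pigment_jar, cup, spatula, tube, sherd_tray, sherd from where it was at the start of the episode above 0.03 m).
It also fails if it takes over 72 s, if anything falls off the work surface, if the arm or the gripper's body presses on something with over 40 N, if the wrist force passes 120 N, or if a joint passes its speed limit or range.

ROBOT

A 6-joint arm with a two-finger parallel gripper is mounted at the origin on the work surface. World frame = base frame: x ahead of the robot, y to its left, z up, the work surface at z = 0. Lengths are in m, angles in rad, forces in N, time in s.
With the tool pointing down it reaches from about 0.375 to 0.9 m from the base axis. Payload 3.1 kg.
Tool frame: the origin (TCP) lies between the finger pads; the fingertips stand 11 mm ahead of it and the grasp point (between the pads) lies 8 mm behind it; z points along the fingers, y is the direction in which the jaws open and shut (so a half turn about z gives the same grasp; the last joint's range is limited). The gripper opens to 85 mm and grips with 20 to 120 N. Pads are 22 mm wide; open, the fingers measure 114 mm over their backs; the gripper's body (76 mm by 85 mm) begins 54 mm behind the grasp point. The pads swing forward as they close: fully open they stand 13 mm farther back than shut.
Start: joints at [1.075, 0.527, 1.433, -0, 1.181, -0.178], TCP at [0.195, 0.594, 0.242] pointing down, gripper open.
Joint ranges: [-3.08, 3.08], [-0.75, 2.2], [0.22, 2.44], [-1.43, 4.57], [0, 2.65], [-2.85, 2.85]. Speed limits (rad/s): [2.79, 2.79, 3.14, 3.14, 3.14, 3.14].

INTERFACE

Orientations are given as a unit quaternion [x, y, z, w].
In Python, from station import manip gives the robot as it stands. The module is installed in compiled form; this text tells all that it offers.
- The arm moves only by the tool arm_command, never from a script. Its argument "rows" is a list of rows, each a list of 3 entries, a list of its own where there are three numbers: the shift along the world's x, y, z in mm, then the turn about the world's z in rad, then the closure, from -1 (fully open) to 1 (shut), so that 0 is half open. A call has 1 to 12 rows; each row shifts and turns the commanded pose from where the row before left it; what a row does not reach is not made up. A row lasts 1/8 s, in which the tool goes at most 62.5 mm and 10.7 degrees, less where a joint would pass 70% of its speed; a pose out of reach is approached as far as the arm can. A call with a gripper value outside its range is refused whole. The fingers move at their own pace and stop on an object; "squeeze" is the grip in N (left out, the last holds). Time passes only in rows, so rows that do not move let the fingers close. It gives the time, the measured TCP pose, the force and the opening at its end, in the units of the state.
- manip.sense(): the state, without advancing time (a new reading comes with each control period).
- manip.snapshot(name): name is "scene" or "top"; returns the picture (420x560x3 uint8, blue, green, red); there is no depth.
- manip.get_calibration(name): a dict with "fovy" (degrees; the focal length in pixels is half the picture's height over the tangent of half this angle, whatever the lens; pixels are square), "cx", "cy" (the principal point, pixels), "R" (3x3) and "t" (3): a world point X has camera coordinates R X + t. Camera axes: x right, y down, z forward; pixel columns grow to the right and rows downward; lengths in m; the calibration is good to about 2 mm. A picture is of the moment at which its call begins. get_calibration takes no time and is no camera call.
- manip.sign_off(): hands the job in, once; it reports no verdict.
The state is a dict: "t": time; "q": joint angles; "qd": joint speeds; "tau": joint torques, N m; "tcp_pos": TCP position; "tool_rot": TCP orientation; "force": force on the tool from outside, world axes, zero at the start; "ft_torque": the same for the moment, N m; "finger_gap": opening from 0.0 (shut) to 1.0 (fully open).
Only numpy, scipy, OpenCV 4.12 (cv2) and the standard library are available. Lean on these libraries where they do the work, as an engineer would, in place of code of your own. Each camera call takes 0.05 s, during which the arm holds its last target.

## Working session

There is one attempt and no reset: what is moved stays moved. The work goes in short steps, Python scripts to look and compute and a tool call to move; the robot and the scene stay as the last step left them, time stands still between calls to the robot, and variables do not carry over. Pictures are saved under pics/ and viewed, and the job is handed in when it is done.

Besides the shell and the picture viewer there is one more tool, called after ">>>" as name([rows], argument=value, ...), one row to a line, values as JSON. arm_command: Moves the arm, as the interface text tells. Its arguments: {"type":"object","properties":{"rows":{"type":"array","items":{"type":"array"}},"squeeze":{"type":"number"}},"required":["rows"]}

```bash
mkdir -p pics
python3 - <<'E'
from station import manip
import cv2
s=manip.sense();print({k:s[k] for k in s})
for n in("scene","top"):
    c=manip.get_calibration(n);print(n,c)
    cv2.imwrite(f"pics/{n}0.png",manip.snapshot(n))
E
```

```text
{'t': 0.0, 'q': array([ 1.07550522e+00,  5.28462818e-01,  1.43389677e+00,  1.74358191e-07,
        1.18139182e+00, -1.78525187e-01]), 'qd': array([4.71507811e-04, 1.14742944e-03, 1.57982341e-03, 1.74987135e-03,
       4.46549226e-04, 7.02549519e-05]), 'tau': array([ 2.77302279e-04, -4.42349088e+01, -1.78024954e+01, -2.53382614e-04,
        8.52207129e-03, -8.22062418e-06]), 'tcp_pos': array([0.19433938, 0.59329472, 0.2413374 ]), 'tool_rot': array([ 1.57721551e-01,  9.87483036e-01, -1.01866948e-03, -3.56886556e-04]), 'force': array([ 0.44433483, -0.39629829, -0.97213673]), 'ft_torque': array([-0.01128018, -0.00431147,  0.04777987]), 'finger_gap': 0.9997707702898894}
scene {'fovy': 57.7344466207652, 'cx': 276.72796307681466, 'cy': 213.57962352334627, 'R': array([[-0.29917584,  0.95413762, -0.01073433],
       [ 0.6715222 ,  0.20254118, -0.71276575],
       [-0.67790247, -0.22045063, -0.70132001]]), 't': array([ 0.23978735, -0.27936632,  1.60339807])}
top {'fovy': 42.992956901598035, 'cx': 290.86554519166987, 'cy': 210.71583750461363, 'R': array([[-0.0099054 , -0.99992697,  0.0069233 ],
       [-0.98941389,  0.00879831, -0.14485422],
       [ 0.14478273, -0.00828485, -0.98942879]]), 't': array([-0.06785526,  0.56040727,  2.00827651])}
```

View pics/scene0.png

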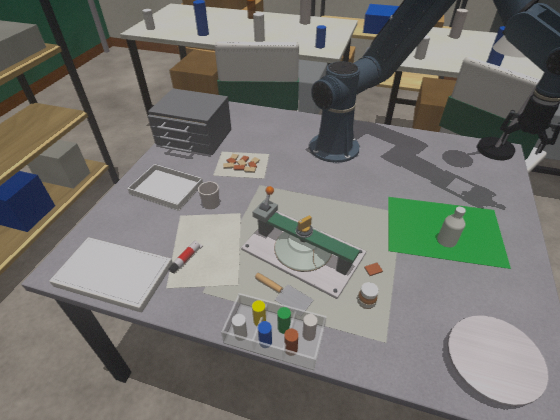

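View pics/top0.png

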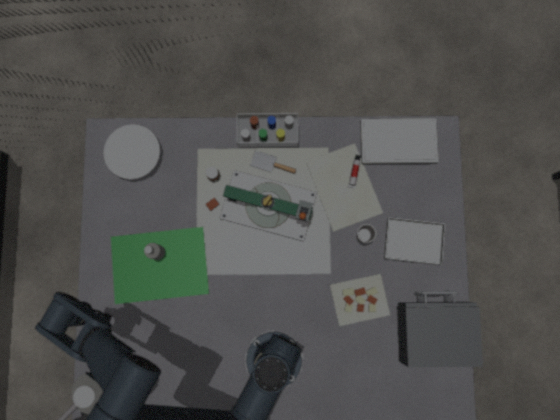

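The scene picture shows the brass knob near (305,225) and the orange ball near (270,190). In the top picture they are near (267,201) and (304,214). I'll zoom in on both next.

Run:
```python
import cv2,numpy as np
a=cv2.imread("pics/scene0.png")[170:300,230:390];b=cv2.imread("pics/top0.png")[160:250,205:335]
cv2.imwrite("pics/s0z.png",cv2.resize(a,None,fx=4.6,fy=4.6,interpolation=cv2.INTER_CUBIC))
b=cv2.convertScaleAbs(b,alpha=1.6)
cv2.imwrite("pics/t0z.png",cv2.resize(b,None,fx=6,fy=6,interpolation=cv2.INTER_CUBIC))
```

```text
(no output)
```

View pics/s0z.png

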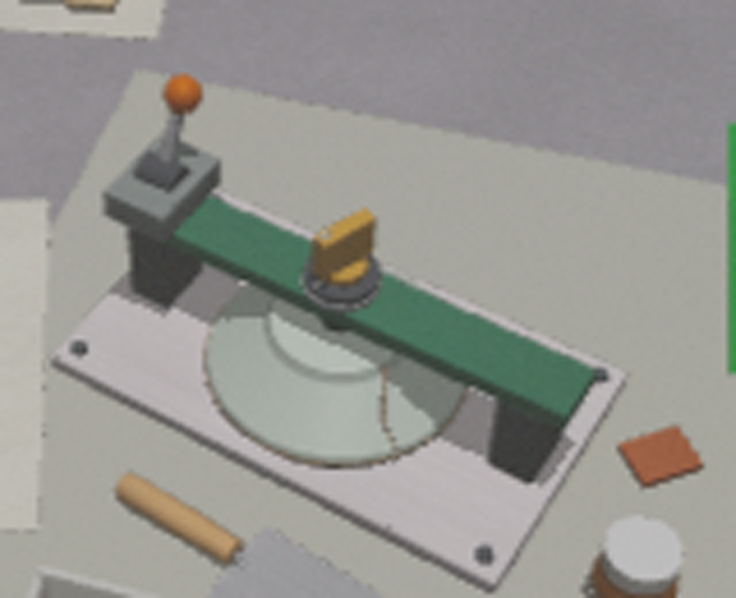

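View pics/t0z.png

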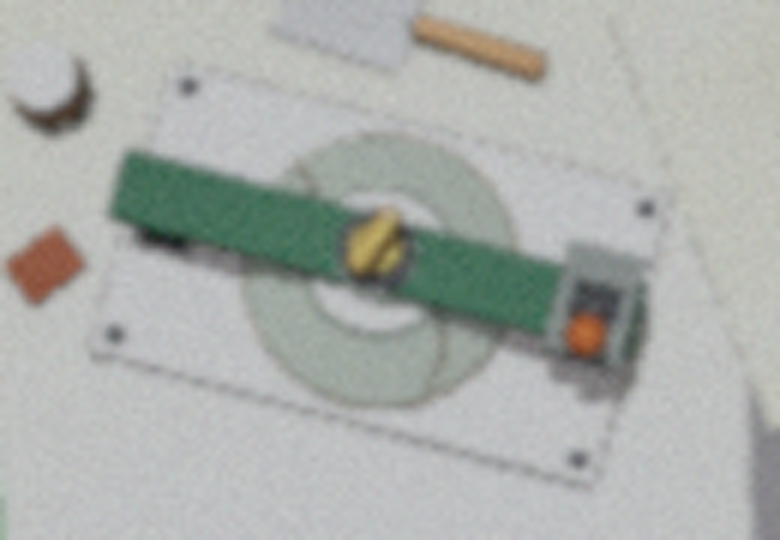

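The zooms show a brass bar at an angle over the beam, the orange ball on the lock end and four plate screws. Next I'll measure them.

```bash
cat > h.py <<'E'
import numpy as np,cv2
from station import manip
def K(c,n=420):
    f=n/2/np.tan(np.radians(c["fovy"])/2);return f
def plane(cam,uv,z):
    c=manip.get_calibration(cam);f=K(c);uv=np.atleast_2d(uv).astype(float)
    d=np.c_[(uv[:,0]-c["cx"])/f,(uv[:,1]-c["cy"])/f,np.ones(len(uv))]@c["R"]
    o=-c["R"].T@c["t"];return o+d*((z-o[2])/d[:,2])[:,None]
def two(u1,u2):
    P=[]
    for n in("scene","top"):
        c=manip.get_calibration(n);f=K(c)
        P.append(np.array([[f,0,c["cx"]],[0,f,c["cy"]],[0,0,1]])@np.c_[c["R"],c["t"]])
    X=cv2.triangulatePoints(P[0],P[1],np.array(u1,float).reshape(2,1),np.array(u2,float).reshape(2,1));return (X[:3]/X[3]).ravel()
def mask(im,box,lo,hi):
    x0,y0,x1,y1=box;h=cv2.cvtColor(im,cv2.COLOR_BGR2HSV);m=cv2.inRange(h,lo,hi);k=np.zeros_like(m);k[y0:y1,x0:x1]=m[y0:y1,x0:x1];return k
def cen(m):
    v,u=np.nonzero(m);return np.array([u.mean(),v.mean()]),len(u)
E
python3 - <<'E'
from h import *
S=cv2.imread("pics/scene0.png");T=cv2.imread("pics/top0.png")
bs=cen(mask(S,(262,182,278,200),(0,150,90),(18,255,255)));bt=cen(mask(T,(297,207,312,222),(0,150,70),(18,255,255)))
print(bs,bt,two(bs[0],bt[0]))
ms=mask(S,(290,205,320,240),(15,100,60),(32,255,255));mt=mask(T,(255,190,280,212),(15,80,40),(35,255,255))
print(cen(ms),cen(mt))
for cam,m in(("scene",ms),("top",mt)):
    c=max(cv2.findContours(m,0,1)[0],key=cv2.contourArea);print(cam,cv2.minAreaRect(c),cv2.boundingRect(c))
# plate screws, zoom-> px
z=np.array([[188,86],[646,208],[579,460],[115,334]])/6-0.4+[205,160]
z=z;p=plane("top",z,.016);print("screws top",p.round(3),p.mean(0))
zs=np.array([[79,348],[485,554],[600,375]])/4.6-.4+[230,170];print("screws scene",plane("scene",zs,.016).round(3))
# bar ends
print("bar scene", plane("scene",np.array([[315,240],[372,212]])/4.6-.4+[230,170],.147).round(4))
# beam edges top
g=mask(T,(215,180,320,230),(60,90,25),(90,255,255));c=max(cv2.findContours(g,0,1)[0],key=cv2.contourArea)
bx=cv2.boxPoints(cv2.minAreaRect(c));print("beam",bx,plane("top",bx,.095).round(3))
for n,i,b in(("a",S,(296,208,318,238)),("b",T,(255,190,280,212))):
    x0,y0,x1,y1=b;cv2.imwrite(f"pics/k{n}.png",cv2.convertScaleAbs(cv2.resize(i[y0:y1,x0:x1],None,fx=20,fy=20,interpolation=cv2.INTER_NEAREST),alpha=1.5))
E
```

```text
(array([269.27272727, 189.36363636]), 33) (array([302.04166667, 215.45833333]), 24) [ 0.52274686 -0.11107179  0.17196169]
(array([304.88194444, 223.73611111]), 144) (array([266.94202899, 200.84057971]), 69)
scene ((304.5, 223.5), (15.0, 11.0), 90.0) (299, 216, 12, 16)
top ((267.0, 200.5), (9.0, 8.0), 90.0) (263, 196, 9, 10)
screws top [[ 0.711  0.141  0.016]
 [ 0.628 -0.158  0.016]
 [ 0.463 -0.112  0.016]
 [ 0.548  0.187  0.016]] [0.58753232 0.01469952 0.016     ]
screws scene [[ 0.628 -0.153  0.016]
 [ 0.711  0.145  0.016]
 [ 0.548  0.191  0.016]]
bar scene [[0.6057 0.0042 0.147 ]
 [0.5715 0.0322 0.147 ]]
beam [[224.35294 196.58824]
 [226.88235 186.4706 ]
 [261.2353  195.05882]
 [258.70587 205.17647]] [[0.608 0.176 0.095]
 [0.646 0.167 0.095]
 [0.612 0.038 0.095]
 [0.574 0.048 0.095]]
```

View pics/ka.png

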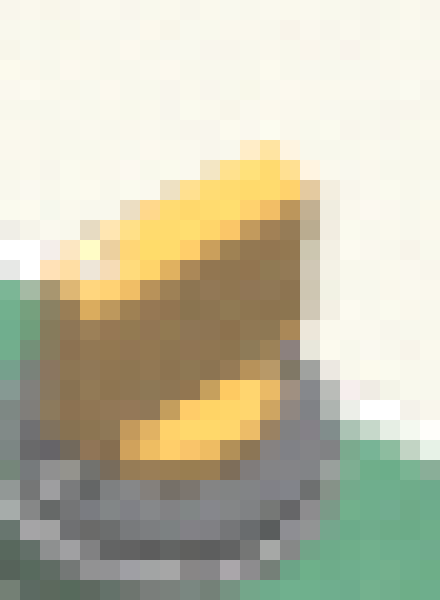

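View pics/kb.png

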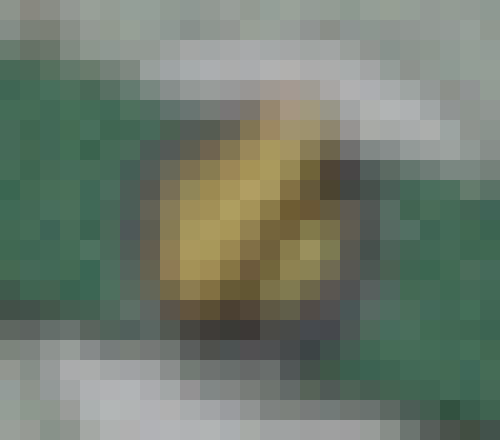

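Run:
```python
from h import *
def an(cam,a,b,o,z=.147):
    p=plane(cam,np.array([a,b])/20.-.5+o,z);d=p[1]-p[0];print(cam,p.round(4).tolist(),"len",np.hypot(*d[:2]).round(4),"ang",np.arctan2(d[1],d[0]).round(3),"mod",(np.arctan2(d[1],d[0])%np.pi-np.pi).round(3))
o=[296,208]
an("scene",[300,205],[85,315],o);an("scene",[262,145],[50,255],o)
o=[255,190]
an("top",[190,300],[290,95],o);an("top",[225,285],[300,150],o)
for cam,uv in(("top",[263.3+3.2,201.0]),):print(plane(cam,uv,.106))
```

```text
scene [[0.5796, 0.0343, 0.147], [0.6099, 0.0103, 0.147]] len 0.0387 ang -0.67 mod -0.67
scene [[0.5693, 0.0261, 0.147], [0.5998, 0.0024, 0.147]] len 0.0387 ang -0.659 mod -0.659
top [[0.568, 0.0255, 0.147], [0.6058, 0.0071, 0.147]] len 0.042 ang -0.453 mod -0.453
top [[0.5707, 0.0191, 0.147], [0.5956, 0.0054, 0.147]] len 0.0284 ang -0.506 mod -0.506
[[0.58766147 0.01791727 0.106     ]]
```

>>> arm_command([
  [[32,-48,0],-0.02,-0.3],
  [[33,-48,0],-0.02,-0.3],
  [[33,-48,0],-0.02,-0.3],
  [[33,-48,0],-0.02,-0.3],
  [[33,-48,0],-0.02,-0.3],
  [[33,-48,0],-0.03,-0.3],
  [[33,-48,0],-0.03,-0.3],
  [[33,-48,0],-0.03,-0.3],
  [[33,-48,0],-0.03,-0.3],
  [[33,-49,0],-0.03,-0.3],
  [[32,-48,0],-0.03,-0.3],
  [[32,-48,0],0,-0.3],
], squeeze=40)

```text
t: 1.6
tcp_pos: [0.5882, 0.0152, 0.2419]
tool_rot: [0.294, 0.956, 0.0, -0.0]
force: [0.6, 0.8, 0.2]
finger_gap: 0.648
```

>>> arm_command([
  [[0,0,0],0,-0.3],
  [[0,0,0],0,-0.3],
  [[0,0,0],0,-0.3],
])

```text
t: 1.98
tcp_pos: [0.5865, 0.0182, 0.2421]
tool_rot: [0.293, 0.956, 0.0, -0.001]
force: [0.3, 0.0, 0.7]
finger_gap: 0.651
```

Run:
```python
from h import *
s=manip.sense();print(s["tcp_pos"],s["q"],s["ft_torque"],s["force"])
S=manip.snapshot("scene")[130:280,220:400]
cv2.imwrite("pics/s1.png",cv2.resize(S,None,fx=4,fy=4,interpolation=cv2.INTER_CUBIC))
for i in range(0):pass
```

```text
[0.58653294 0.01819098 0.24205133] [-1.59414244e-01  4.76726265e-01  1.53020306e+00  2.56666433e-04
  1.13621243e+00 -1.13501615e+00] [ 0.00651465  0.01331262 -0.00507825] [0.26470379 0.02139204 0.68777665]
```

View pics/s1.png

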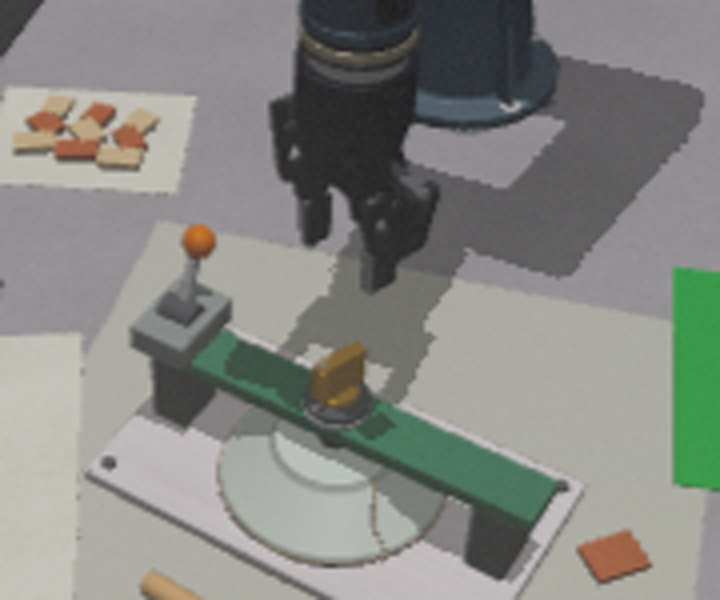

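The open gripper sits above the thumbscrew at about (335,375) in the zoom, with its jaws straddling the bar. I'll go down and close.

>>> arm_command([
  [[1,0,-25],0,-0.3],
  [[0,0,-30],0,-0.3],
  [[0,0,-30],0,-0.3],
  [[0,0,-15],0,-0.3],
  [[0,0,-10],0,-0.3],
  [[0,0,0],0,-0.3],
  [[0,0,0],0,-0.3],
])

```text
t: 2.9
tcp_pos: [0.5894, 0.0169, 0.1332]
tool_rot: [0.294, 0.956, 0.0, 0.001]
force: [0.3, 1.2, -0.6]
finger_gap: 0.647
```

>>> arm_command([
  [[0,0,0],0,0.2],
  [[0,0,0],0,0.4],
  [[0,0,0],0,0.6],
  [[0,0,0],0,0.8],
  [[0,0,0],0,1],
  [[0,0,0],0,1],
  [[0,0,0],0,1],
  [[0,0,0],0,1],
])

```text
t: 3.9
tcp_pos: [0.589, 0.0171, 0.1326]
tool_rot: [0.294, 0.956, 0.0, 0.0]
force: [-0.5, 2.6, 4.2]
finger_gap: 0.142
```

```bash
cat > st.py <<'E'
from h import *
s=manip.sense();r=s["tool_rot"];print("t",s["t"],"tcp",s["tcp_pos"].round(4),"yaw_y",round(2*np.arctan2(r[1],r[0])-np.pi/2,3),"q6",s["q"][5].round(3),"tau6",s["tau"][5].round(3),"ft",s["ft_torque"].round(3),"F",s["force"].round(2),"gap",round(s["finger_gap"],3))
E
python3 st.py
```

```text
t 3.9 tcp [0.589  0.0171 0.1326] yaw_y 0.974 q6 -1.135 tau6 -0.023 ft [ 0.442 -0.006 -0.011] F [-0.52  2.62  4.21] gap 0.142
```

>>> arm_command([
  [[0,0,0],-0.1,1],
  [[0,0,0],-0.1,1],
  [[0,0,0],-0.1,1],
  [[0,0,0],-0.1,1],
  [[0,0,0],-0.1,1],
], squeeze=60)

```text
t: 4.53
tcp_pos: [0.5883, 0.0166, 0.1327]
tool_rot: [0.522, 0.853, -0.0, -0.0]
force: [-1.1, 1.1, 6.9]
finger_gap: 0.137
```

```bash
python3 st.py
python3 - <<'E'
from h import *
S=manip.snapshot("scene")[130:280,220:400]
cv2.imwrite("pics/s2.png",cv2.resize(S,None,fx=4,fy=4,interpolation=cv2.INTER_CUBIC))
E
```

```text
t 4.525 tcp [0.5883 0.0166 0.1327] yaw_y 0.471 q6 -0.632 tau6 -0.468 ft [0.171 0.27  0.053] F [-1.09  1.08  6.94] gap 0.137
```

View pics/s2.png

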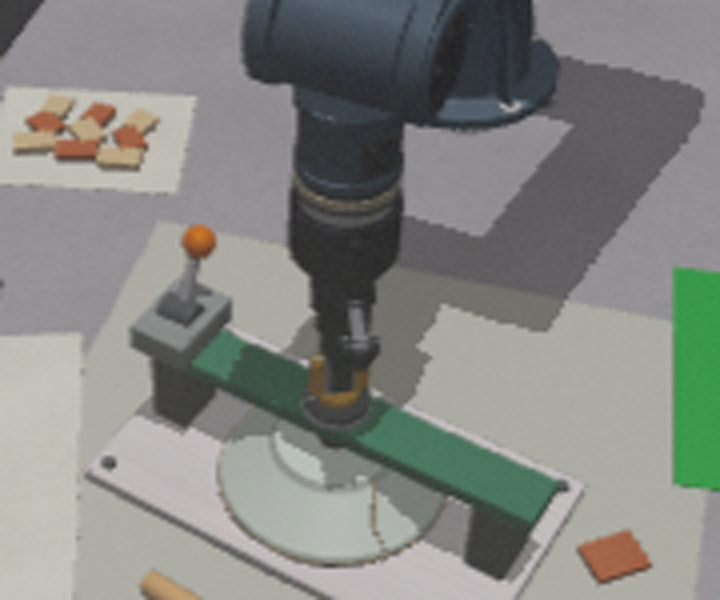

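The fingers hold the bar and ft z matches the 0.05 N m running torque. I'll carry on in small steps, reading the torque each time.

>>> arm_command([
  [[0,0,0],-0.06,1],
  [[0,0,0],-0.06,1],
  [[0,0,0],0,1],
])

```text
t: 4.95
tcp_pos: [0.5881, 0.0165, 0.1326]
tool_rot: [0.571, 0.821, -0.001, -0.0]
force: [-1.5, 0.8, 5.5]
finger_gap: 0.139
```

```bash
python3 st.py
```

```text
t 4.95 tcp [0.5881 0.0165 0.1326] yaw_y 0.354 q6 -0.515 tau6 0.11 ft [0.128 0.28  0.042] F [-1.54  0.83  5.47] gap 0.139
```

>>> arm_command([
  [[0,0,0],-0.06,1],
  [[0,0,0],-0.06,1],
  [[0,0,0],0,1],
])

```text
t: 5.32
tcp_pos: [0.588, 0.0165, 0.1326]
tool_rot: [0.62, 0.785, -0.001, -0.0]
force: [-1.6, 0.8, 7.0]
finger_gap: 0.14
```

```bash
python3 st.py
```

```text
t 5.325 tcp [0.588  0.0165 0.1326] yaw_y 0.234 q6 -0.395 tau6 0.111 ft [0.04  0.328 0.077] F [-1.6   0.78  7.  ] gap 0.14
```

>>> arm_command([
  [[0,0,0],-0.06,1],
  [[0,0,0],-0.06,1],
  [[0,0,0],0,1],
])

```text
t: 5.7
tcp_pos: [0.5878, 0.0165, 0.1327]
tool_rot: [0.666, 0.746, -0.001, -0.0]
force: [-2.7, 0.1, 7.0]
finger_gap: 0.141
```

```bash
python3 st.py
```

```text
t 5.7 tcp [0.5878 0.0165 0.1327] yaw_y 0.114 q6 -0.275 tau6 0.112 ft [0.077 0.36  0.022] F [-2.72  0.13  6.95] gap 0.141
```

>>> arm_command([
  [[0,0,0],-0.06,1],
  [[0,0,0],-0.06,1],
  [[0,0,0],0,1],
])

```text
t: 6.08
tcp_pos: [0.5876, 0.0164, 0.1327]
tool_rot: [0.709, 0.705, -0.001, -0.001]
force: [-2.0, 0.4, 7.6]
finger_gap: 0.138
```

```bash
python3 st.py
```

```text
t 6.075 tcp [0.5876 0.0164 0.1327] yaw_y -0.006 q6 -0.155 tau6 0.113 ft [0.06  0.486 0.083] F [-1.95  0.44  7.65] gap 0.138
```

>>> arm_command([
  [[0,0,0],-0.06,1],
  [[0,0,0],-0.06,1],
  [[0,0,0],0,1],
])

```text
t: 6.45
tcp_pos: [0.5874, 0.0165, 0.1326]
tool_rot: [0.75, 0.661, -0.001, -0.001]
force: [-2.2, -0.0, 7.4]
finger_gap: 0.139
```

```bash
python3 st.py
```

```text
t 6.45 tcp [0.5874 0.0165 0.1326] yaw_y -0.125 q6 -0.035 tau6 0.114 ft [0.054 0.483 0.083] F [-2.23 -0.02  7.36] gap 0.139
```

>>> arm_command([
  [[0,0,0],-0.06,1],
  [[0,0,0],-0.06,1],
  [[0,0,0],0,1],
])

```text
t: 6.82
tcp_pos: [0.5872, 0.0165, 0.1326]
tool_rot: [0.788, 0.615, -0.002, -0.001]
force: [-3.3, 0.4, 7.4]
finger_gap: 0.142
```

```bash
python3 st.py
```

```text
t 6.825 tcp [0.5872 0.0165 0.1326] yaw_y -0.246 q6 0.085 tau6 0.114 ft [0.08  0.603 0.037] F [-3.32  0.39  7.37] gap 0.142
```

>>> arm_command([
  [[0,0,0],-0.06,1],
  [[0,0,0],-0.06,1],
  [[0,0,0],0,1],
])

```text
t: 7.2
tcp_pos: [0.587, 0.0166, 0.1326]
tool_rot: [0.824, 0.567, -0.002, -0.001]
force: [-4.2, 0.5, 8.8]
finger_gap: 0.138
```

```bash
python3 st.py
```

```text
t 7.2 tcp [0.587  0.0166 0.1326] yaw_y -0.365 q6 0.205 tau6 0.115 ft [0.092 0.615 0.079] F [-4.2   0.5   8.83] gap 0.138
```

>>> arm_command([
  [[0,0,0],-0.06,1],
  [[0,0,0],-0.06,1],
  [[0,0,0],0,1],
])

```text
t: 7.58
tcp_pos: [0.5868, 0.0167, 0.1326]
tool_rot: [0.856, 0.516, -0.002, -0.001]
force: [-4.2, -0.1, 7.7]
finger_gap: 0.136
```

```bash
python3 st.py
```

```text
t 7.575 tcp [0.5868 0.0167 0.1326] yaw_y -0.486 q6 0.325 tau6 0.115 ft [0.148 0.665 0.046] F [-4.24 -0.13  7.71] gap 0.136
```

>>> arm_command([
  [[0,0,0],-0.06,1],
  [[0,0,0],-0.06,1],
  [[0,0,0],0,1],
])

```text
t: 7.95
tcp_pos: [0.5867, 0.0167, 0.1326]
tool_rot: [0.886, 0.464, -0.002, -0.001]
force: [-4.9, 1.6, 8.1]
finger_gap: 0.138
```

```bash
python3 st.py
```

```text
t 7.95 tcp [0.5867 0.0167 0.1326] yaw_y -0.605 q6 0.445 tau6 0.164 ft [0.14  0.675 0.041] F [-4.87  1.61  8.07] gap 0.138
```

>>> arm_command([
  [[0,0,0],-0.06,1],
  [[0,0,0],0,1],
])

```text
t: 8.2
tcp_pos: [0.5866, 0.0168, 0.1326]
tool_rot: [0.899, 0.438, -0.002, -0.001]
force: [-4.0, 1.0, 8.3]
finger_gap: 0.14
```

```bash
python3 st.py
```

```text
t 8.2 tcp [0.5866 0.0168 0.1326] yaw_y -0.665 q6 0.505 tau6 0.233 ft [0.194 0.754 0.184] F [-4.03  1.02  8.28] gap 0.14
```

Torque is rising at about 1.15 N m/rad, so the pad has bottomed; contact came at yaw ≈ -0.567. One more small step, then hold.

>>> arm_command([
  [[0,0,0],-0.05,1],
  [[0,0,0],0,1],
  [[0,0,0],0,1],
  [[0,0,0],0,1],
])

```text
t: 8.7
tcp_pos: [0.5865, 0.0169, 0.1326]
tool_rot: [0.91, 0.415, -0.002, -0.001]
force: [-4.3, 1.7, 9.0]
finger_gap: 0.139
```

```bash
python3 st.py
```

```text
t 8.7 tcp [0.5865 0.0169 0.1326] yaw_y -0.714 q6 0.554 tau6 0.222 ft [0.208 0.692 0.225] F [-4.26  1.67  8.96] gap 0.139
```

>>> arm_command([
  [[0,0,0],0,1],
])

```text
t: 8.82
tcp_pos: [0.5865, 0.0169, 0.1326]
tool_rot: [0.91, 0.415, -0.002, -0.001]
force: [-3.5, 0.9, 9.4]
finger_gap: 0.141
```

```bash
python3 st.py
```

```text
t 8.825 tcp [0.5865 0.0169 0.1326] yaw_y -0.714 q6 0.554 tau6 0.222 ft [0.196 0.745 0.258] F [-3.51  0.86  9.44] gap 0.141
```

>>> arm_command([
  [[0,0,0],0,1],
])

```text
t: 8.95
tcp_pos: [0.5865, 0.0169, 0.1326]
tool_rot: [0.91, 0.415, -0.002, -0.001]
force: [-3.9, 0.8, 8.6]
finger_gap: 0.138
```

```bash
python3 st.py
```

```text
t 8.95 tcp [0.5865 0.0169 0.1326] yaw_y -0.714 q6 0.554 tau6 0.222 ft [0.203 0.706 0.33 ] F [-3.94  0.81  8.65] gap 0.138
```

>>> arm_command([
  [[0,0,0],0.15,1],
  [[0,0,0],0.15,1],
  [[0,0,0],0.15,1],
  [[0,0,0],0.15,1],
  [[0,0,0],0.15,1],
  [[0,0,0],0.15,1],
  [[0,0,0],0.15,1],
  [[0,0,0],0.15,1],
  [[0,0,0],0.15,1],
  [[0,0,0],0.15,1],
  [[0,0,0],0.15,1],
  [[0,0,0],0.13,1],
])

```text
t: 10.45
tcp_pos: [0.589, 0.0172, 0.1327]
tool_rot: [0.249, 0.969, 0.0, 0.0]
force: [-0.1, 3.2, 4.6]
finger_gap: 0.135
```

>>> arm_command([
  [[0,0,0],0,1],
  [[0,0,0],0,1],
])

```text
t: 10.7
tcp_pos: [0.5891, 0.0172, 0.1327]
tool_rot: [0.252, 0.968, 0.0, 0.0]
force: [-0.1, 2.5, 5.1]
finger_gap: 0.135
```

```bash
python3 st.py
```

```text
t 10.7 tcp [0.5891 0.0172 0.1327] yaw_y 1.061 q6 -1.223 tau6 -0.03 ft [ 0.59  -0.045 -0.064] F [-0.12  2.53  5.13] gap 0.135
```

>>> arm_command([
  [[0,0,0],0,0.5],
  [[0,0,0],0,0.2],
  [[0,0,0],0,0],
  [[0,0,0],0,-0.2],
  [[0,0,0],0,-0.2],
  [[0,0,0],0,-0.2],
  [[0,0,0],0,-0.2],
])

```text
t: 11.58
tcp_pos: [0.5887, 0.0169, 0.1323]
tool_rot: [0.251, 0.968, -0.0, 0.0]
force: [0.5, 0.4, 1.9]
finger_gap: 0.596
```

>>> arm_command([
  [[0,0,20],0,-0.2],
  [[0,0,30],0,-0.2],
  [[0,0,30],0,-0.2],
  [[0,0,20],0,-0.2],
  [[0,0,20],0,-0.2],
  [[0,0,0],0,-0.2],
])

```text
t: 12.32
tcp_pos: [0.5897, 0.0168, 0.254]
tool_rot: [0.251, 0.968, 0.0, 0.002]
force: [-0.4, -0.4, 0.2]
finger_gap: 0.597
```

```bash
python3 st.py
python3 - <<'E'
from h import *
I=manip.snapshot("scene");cv2.imwrite("pics/scene3.png",I);S=I[130:280,220:400]
cv2.imwrite("pics/s3.png",cv2.resize(S,None,fx=4,fy=4,interpolation=cv2.INTER_CUBIC))
cv2.imwrite("pics/k3.png",cv2.convertScaleAbs(cv2.resize(I[208:238,296:318],None,fx=20,fy=20,interpolation=cv2.INTER_NEAREST),alpha=1.5))
E
```

```text
t 12.325 tcp [0.5897 0.0168 0.254 ] yaw_y 1.064 q6 -1.225 tau6 0.0 ft [ 0.019 -0.029 -0.011] F [-0.39 -0.41  0.2 ] gap 0.597
```

View pics/s3.png

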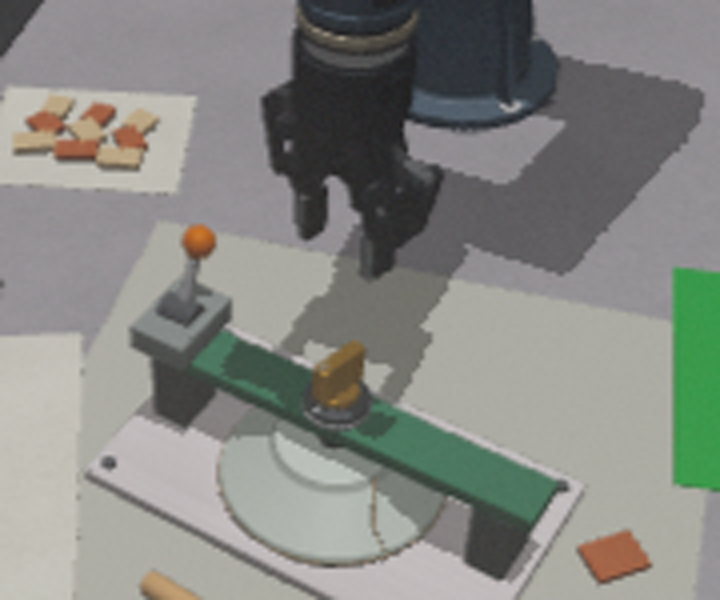

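View pics/k3.png

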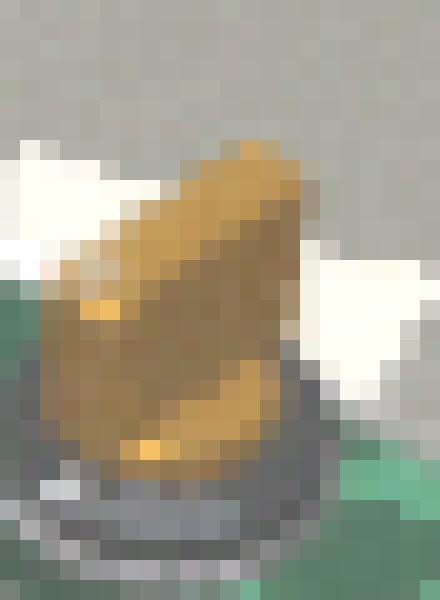

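The bar stands at about -0.51 rad, roughly where expected, and the lever is untouched. Next I'll close the fingers and go to the robot side of the ball.

>>> arm_command([
  [[-20,-20,0],0.04,1],
  [[-30,-30,0],0.05,1],
  [[-30,-30,0],0.05,1],
  [[-20,-20,0],0.05,1],
  [[-12,-15,0],0.05,1],
  [[0,0,0],0,1],
  [[0,0,-20],0,1],
  [[0,0,-30],0,1],
  [[0,0,-20],0,1],
  [[0,0,-13],0,1],
  [[0,0,0],0,1],
  [[0,0,0],0,1],
])

```text
t: 13.88
tcp_pos: [0.4773, -0.0981, 0.1697]
tool_rot: [0.133, 0.991, -0.0, 0.001]
force: [0.4, 0.4, 0.0]
finger_gap: -0.002
```

```bash
python3 st.py
python3 - <<'E'
from h import *
I=manip.snapshot("scene");S=I[130:280,220:400]
cv2.imwrite("pics/s4.png",cv2.resize(S,None,fx=4,fy=4,interpolation=cv2.INTER_CUBIC))
E
```

```text
t 13.875 tcp [ 0.4773 -0.0981  0.1697] yaw_y 1.304 q6 -1.737 tau6 0.002 ft [-0.     0.014  0.005] F [0.36 0.37 0.04] gap -0.002
```

View pics/s4.png

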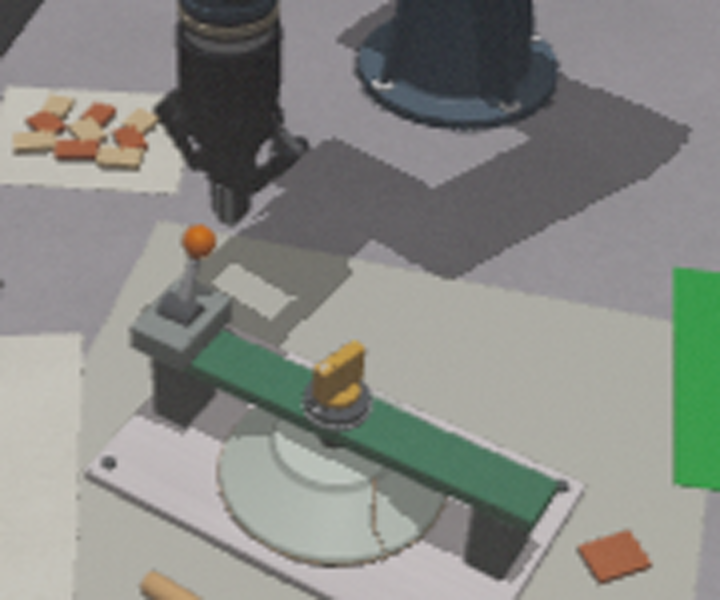

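The closed fingers, at about (232,205) in the zoom, are lined up behind the ball at (199,240) along the jig's x. I'll push.

>>> arm_command([
  [[10,-2.7,0],0,1],
  [[10,-2.7,0],0,1],
  [[10,-2.7,0],0,1],
  [[10,-2.7,0],0,1],
  [[10,-2.7,0],0,1],
  [[10,-2.7,0],0,1],
  [[8,-2.3,0],0,1],
  [[0,0,0],0,1],
])

```text
t: 14.92
tcp_pos: [0.5457, -0.117, 0.1692]
tool_rot: [0.133, 0.991, -0.0, 0.001]
force: [1.1, -0.3, 0.4]
finger_gap: 0.001
```

>>> arm_command([
  [[4,-1,0],0,1],
  [[4,-1,0],0,1],
  [[0,0,0],0,1],
])

```text
t: 15.3
tcp_pos: [0.553, -0.1187, 0.1693]
tool_rot: [0.133, 0.991, -0.0, 0.0]
force: [0.1, -0.2, -0.9]
finger_gap: -0.001
```

```bash
python3 st.py
python3 - <<'E'
from h import *
I=manip.snapshot("scene");S=I[130:280,220:400]
cv2.imwrite("pics/s5.png",cv2.resize(S,None,fx=4,fy=4,interpolation=cv2.INTER_CUBIC))
E
```

```text
t 15.3 tcp [ 0.553  -0.1187  0.1693] yaw_y 1.304 q6 -1.713 tau6 0.002 ft [ 0.073  0.057 -0.008] F [ 0.12 -0.17 -0.94] gap -0.001
```

View pics/s5.png

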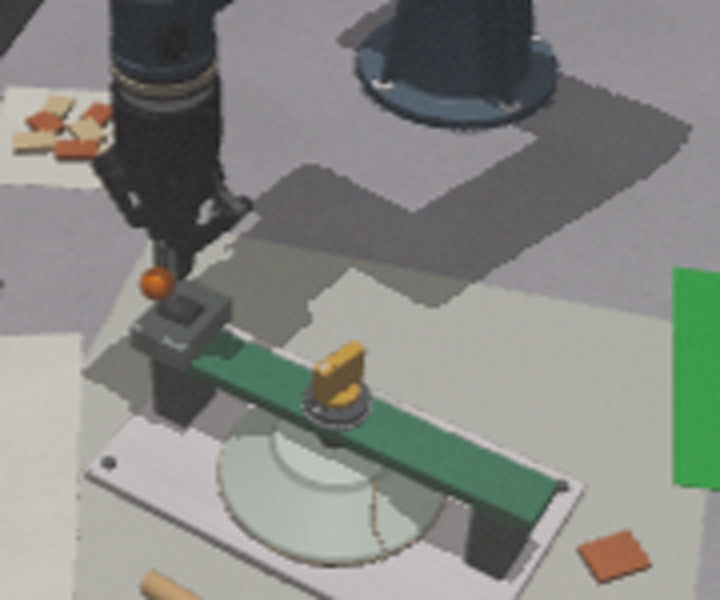

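The ball has moved over to about (156,283) in the zoom. I'll keep going gently until the stop shows in the force.

>>> arm_command([
  [[3,-1,0],0,1],
  [[0,0,0],0,1],
])

```text
t: 15.6
tcp_pos: [0.5542, -0.1191, 0.1691]
tool_rot: [0.133, 0.991, 0.0, -0.002]
force: [-5.4, 1.2, 1.7]
finger_gap: -0.003
```

>>> arm_command([
  [[2,-0.5,0],0,1],
  [[0,0,0],0,1],
])

```text
t: 15.85
tcp_pos: [0.5544, -0.119, 0.1691]
tool_rot: [0.133, 0.991, 0.001, -0.004]
force: [-9.0, 1.4, 4.6]
finger_gap: -0.004
```

```bash
python3 st.py
python3 - <<'E'
from h import *
I=manip.snapshot("scene")
c=cen(mask(I,(248,190,272,212),(0,150,70),(18,255,255)));X=plane("scene",c[0],.171);print(c,X)
d=X[0,:2]-[.550,-.1185];print("along jig x",d@[.964,-.267],"need .0206-.0288", "y",d@[.267,.964])
E
```

```text
t 15.85 tcp [ 0.5544 -0.119   0.1691] yaw_y 1.305 q6 -1.712 tau6 -0.001 ft [ 0.255  1.364 -0.033] F [-9.05  1.41  4.55] gap -0.004
(array([258.84210526, 200.21052632]), 38) [[ 0.57632271 -0.12379871  0.171     ]]
along jig x 0.026789848697764018 need .0206-.0288 y 0.0019202089627222208
```

The force rose to 9 N without the tool moving on, so the lever is at its stop. I'll back away and lift.

>>> arm_command([
  [[-8,2,0],0,1],
  [[-15,4,0],0,1],
  [[-25,7,0],0,1],
  [[-20,5,10],0,1],
  [[-10,0,30],0,1],
  [[0,0,40],0,1],
  [[0,0,0],0,1],
  [[0,0,0],0,1],
])

```text
t: 16.9
tcp_pos: [0.48, -0.1022, 0.2494]
tool_rot: [0.133, 0.991, -0.0, 0.001]
force: [-0.5, -0.2, 0.4]
finger_gap: 0.006
```

```bash
python3 st.py
python3 - <<'E'
from h import *
I=manip.snapshot("scene");T=manip.snapshot("top");cv2.imwrite("pics/scene6.png",I);cv2.imwrite("pics/top6.png",T)
c=cen(mask(I,(248,190,272,212),(0,150,70),(18,255,255)));t=cen(mask(T,(290,195,318,222),(0,150,60),(18,255,255)));print(c,t)
X=two(c[0],t[0]);print(X)
d=X[:2]-[.550,-.1185];print("along",d@[.964,-.267])
cv2.imwrite("pics/s6.png",cv2.resize(I[130:310,210:400],None,fx=3.3,fy=3.3,interpolation=cv2.INTER_CUBIC))
A=cv2.imread("pics/scene0.png");D=cv2.absdiff(A,I).max(2);
for n,b in dict(bottle=(435,203,470,250),jar=(355,280,382,310),cup=(197,180,222,212),tube=(168,238,206,274),spat=(250,270,312,318),tray=(127,163,205,207),sherd=(362,260,386,278)).items():
    print(n,(D[b[1]:b[3],b[0]:b[2]]>35).sum())
E
```

```text
t 16.9 tcp [ 0.48   -0.1022  0.2494] yaw_y 1.304 q6 -1.742 tau6 -0.0 ft [ 0.034 -0.029 -0.038] F [-0.48 -0.21  0.4 ] gap 0.006
(array([258.85, 200.2 ]), 40) (array([306.5, 199.5]), 6)
[ 0.58001387 -0.12673145  0.17383273]
along 0.031131169444776726
bottle 2
jar 0
cup 0
tube 0
spat 0
tray 0
sherd 0
```

View pics/s6.png

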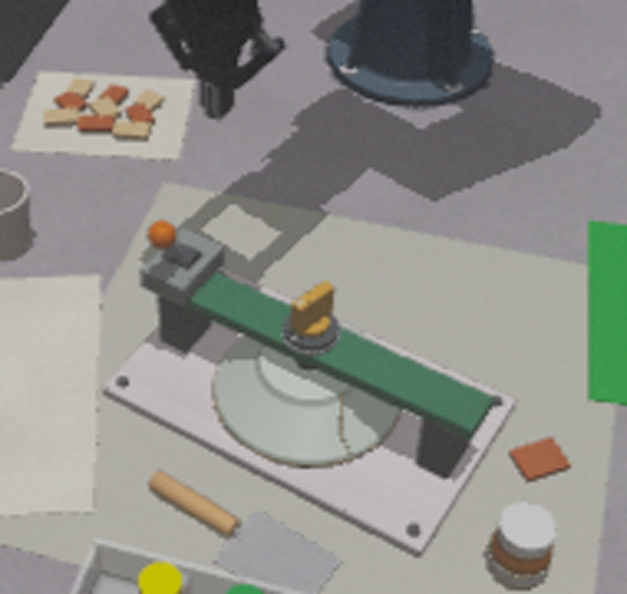

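The lever is fully over with the ball at (161,234) in the zoom, the knob is as set, the bystanders are unmoved and the robot is clear. I'm handing in.

```bash
python3 -c "
from station import manip
print(manip.sign_off())"
```

```text
the job is handed in; nothing more can be done
None
```

The job is done and handed in at about 17 s of the 72 s allowed; sign-off gives no verdict, so what follows rests on my own checks.

- **Bottoming:** I gripped the thumbscrew and turned it clockwise about 1.5 rad to contact. From there the joint torque rose at about 1.15 N m/rad, against 1.2 expected. I pressed to about 0.2–0.3 N m and held it for about 0.6 s, well under the 0.6 N m limit.
- **Back-off:** I turned the tool back 1.78 rad from the loaded position. I estimate the hub stands 88–89° off its bottom. I then let go, and the bar showed no visible change in the later pictures.
- **Lock lever:** I pushed it over until the force rose to 9 N with no further travel, so it is at its stop. The ball was 27 mm (one view) to 31 mm (two views) past the pivot; 29 mm is fully over. In the second view only 6 pixels of the ball were picked up.
- **Bystanders and robot:** The scene picture shows no changed pixels around the bystanders, apart from 2 noise pixels at the bottle. The robot is clear of everything, with under 1 N on the wrist.

**Disagreements:**
- At the last bottoming step the joint-6 torque fell slightly (0.233 to 0.222 N m) while the wrist sensor read 0.23–0.33 N m. Both put the torque above the 0.1 N m needed.
- The two cameras gave the bar's starting angle about 0.2 rad apart. I used about -0.6 rad; the angle did not affect the result, because the jaws align the bar as they close.

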